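# Cull the bad tenon blanks and press the sound one into the jig corner

## Task

Three tenoned wooden blanks stand on the bench: one has its tenon cut too short and one has a corner split off its body. First put these two faulty blanks into the low plywood scrap tray and let go of them; then take the sound blank and push it home in the corner of the low corner jig, tenon towards the open end of the jig, standing flat on the jig's base with its long side against the long fence and its plain end against the short end stop. Finish while still holding it with the fingers and pressing it firmly against both stops at once; leave the other things on the bench where they are.

Things in the scene. Friction and masses are not known exactly. Their poses are not given: they have to be found in the camera images.
- blank_a: The sound blank, dark brown wood: full 30 mm tenon and a whole rectangular body. Body 70 (x) x 42 (y) x 60 high; origin at the centre of its underside. +x points to the plain end; the tenon (14 wide, 40 high, from 10 up) is centred on the -x end. About 0.14 kg, starts upright on the bench.
- blank_b: Faulty blank, same wood: its tenon is only 9 mm long. Body 70 (x) x 42 (y) x 60 high; origin at the centre of its underside. +x points to the plain end; the tenon (14 wide, 40 high, from 10 up) is centred on the -x end. About 0.14 kg, starts upright on the bench.
- blank_c: Faulty blank, same wood: full 30 mm tenon, but the +x +y corner is split off at 45 degrees over the full height, 24 mm along each face. Body 70 (x) x 42 (y) x 60 high; origin at the centre of its underside. +x points to the plain end; the tenon (14 wide, 40 high, from 10 up) is centred on the -x end. About 0.14 kg, starts upright on the bench.
- jig: Corner jig fixed to the bench: base of smooth grey laminate (friction about 0.3) 18 thick, two low aluminium stops at right angles. Origin at bench height below the corner where the stops' inner faces meet; x along the long fence towards the end stop, y away from the long fence. Base: x -142 to 28, y -28 to 80. A seated blank has its origin at (-35, 21, 18) and axes along the jig's (tenon to -x); press it to +x and -y.
- long_fence: The long fence on the jig, 124 x 22, standing 20 above the base (top 38 above the bench): covers jig x -136 to -12, jig y -22 to 0; the blank's long side bears on its face at jig y = 0. Rigid, smooth aluminium (friction about 0.3), axes as the jig. Origin at the corner, on the base's top.
- end_stop: The short end stop on the jig, 22 x 62, standing 20 above the base (top 38 above the bench): covers jig x 0 to 22, jig y 12 to 74; the blank's plain end bears on its face at jig x = 0. Rigid, smooth aluminium (friction about 0.3), axes as the jig. Origin at the corner, on the base's top.
- tray: Shallow open scrap tray of plywood fixed to the bench, 190 in its x, 240 in its y, 35 high, walls and floor 5 thick; it has room for both faulty blanks side by side along its y. Origin at the centre of its underside.
- chisel: Bystander, to be left alone: wood-handled bench chisel lying flat, 240 long, handle 24 thick; origin under the ferrule.
- pencil: Bystander, to be left alone: red pencil lying flat, 170 long, 8 thick; origin under its centre.
- square: Bystander, to be left alone: try square lying flat, wooden stock 100 x 22 x 18 and steel blade 130 long; origin under the inner corner end of the stock.
- mallet: Bystander, to be left alone: wooden mallet lying on its side, head 70 x 120 x 60; origin under the head's centre.
- tape: Bystander, to be left alone: roll of paper tape lying flat, 96 across, 24 high; origin under its centre.
- cork: Bystander, to be left alone: cork sanding block 110 x 65 x 30; origin under its centre.
- glue: Bystander, to be left alone: white glue bottle with a red cap, 60 across, 160 high, standing; origin under its centre.
Mind the look-alikes: they are no part of the job. Leave any pink or turquoise look-alike of the blank_b alone.

How it is judged:
By the outcome, as a careful person would: the job done as asked, in the order asked, and still so for the second after the job is handed in, while the arm keeps its last pose, push and grip.
It also fails if it takes over 64 s, if anything falls off the work surface, if the arm or the gripper's body presses on something with over 40 N, if the wrist force passes 120 N, or if a joint passes its speed limit or range.

## Robot

A 6-joint arm with a two-finger parallel gripper is mounted at the origin on the work surface. World frame = base frame: x ahead of the robot, y to its left, z up, the work surface at z = 0. Lengths are in mm, angles in rad, forces in N, time in s.
With the tool pointing down it reaches from about 275 to 1000 mm from the base axis. Payload 8.4 kg.
Tool frame: the origin (TCP) lies on the centre line of the jaws, within the pads' length; the fingertips stand 22 mm ahead of it and the grasp point (between the pads) lies 3 mm ahead of it; z points along the fingers, x is the direction in which the jaws open and shut, and the axes are right-handed (so a half turn about z gives the same grasp; the last joint's range is limited). The gripper opens to 85 mm and grips with 20 to 120 N. Pads are 22 mm wide; open, the fingers measure 114 mm over their backs; the gripper's body (76 mm by 85 mm) begins 54 mm behind the grasp point. The pads swing forward as they close: fully open they stand 13 mm farther back than shut.
Start: joints at [1.329, 0.353, 1.633, -0, 1.155, -0.002], TCP at [148.441, 607.119, 253.281] pointing down, gripper open.
Joint ranges: [-2.63, 2.63], [-0.92, 2.1], [0.06, 2.66], [-1.3, 4.44], [0, 2.69], [-3.02, 3.02]. Speed limits (rad/s): [2.22, 2.22, 2.79, 3.14, 3.14, 3.14].

## Interface

Orientations are given as [roll, pitch, yaw] about the fixed x, y, z axes, in that order (R = Rz(yaw) Ry(pitch) Rx(roll)).
In Python, from rig import status, viewer, job gives the robot as it stands.
- The arm moves only by the tool send_rows, never from a script. Its argument "plan" is a list of rows, each a list of 3 entries, a list of its own where there are three numbers: the shift along the tool's x, y, z in m, then the turn, a rotation vector about the tool's x, y, z in rad, then the opening, from -1 (shut) to 1 (fully open). In form: [[[x, y, z], [rx, ry, rz], jaw], ...]. A call has exactly 5 rows; each row is the pose to reach, as a shift and turn from the pose measured when the call began, along the tool's axes at that moment; what a row does not reach only later rows make up. A row lasts 1/12 s, in which the tool goes at most 41.7 mm and 7.16 degrees, less where a joint would pass 70% of its speed; a pose out of reach is approached as far as the arm can. A call with a gripper value outside its range is refused whole. The fingers move at their own pace and stop on an object; "squeeze" is the grip in N (left out, the last holds). Time passes only in rows, so rows that repeat a pose let the fingers close, or fill a call up. It gives the time, the measured TCP pose, the force and the opening at its end, in the units of the state.
- status.sense(): the state, without advancing time (a new reading comes with each control period).
- viewer.grab_frame(name): name is "scene" or "top" or "wrist"; returns the picture (384x512x3 uint8, red, green, blue); there is no depth.
- viewer.camera_params(name): a dict with "intrinsics" (3x3 intrinsics, pixels), "xyz" and "orientation" of the camera in the world. Camera axes: x right, y down, z forward; pixel columns grow to the right and rows downward; lengths in mm; the calibration is good to about 2 mm. The wrist camera is an equidistant fisheye: a pixel r from the principal point sees the ray r / f radians off the axis. A picture is of the moment at which its call begins: read the wrist's pose just before it. camera_params takes no time and is no camera call; for the wrist camera it gives the pose at the moment of the call.
- job.sign_off(): hands the job in, once; it reports no verdict.
Trained networks look in the newest picture that a camera, given by its name, has taken for a name from the list of things; names that differ only in an ending like _2 or _b are one class to them, and where a whole thing is asked for, a point or a joint stands for the part that bears it (a point fixed in the world has none). Each returns a list of dicts, best first, with "p" (0 to 1); they miss things now and then, are a little off and sometimes report something else, mostly with a low value. They report only what shows in the picture. A call takes as long as a camera call. They do not tell look-alikes from the thing itself.
- viewer.cut_out(label, camera): "mask" (384x512 bool, what is visible of it) and "extent" ([left, top, width, height] in pixels, round what is visible of it).
The state is a dict: "clock": time; "qpos": joint angles; "qvel": joint speeds; "joint_efforts": joint torques, N m; "eef_pos": TCP position; "tcp_rot": TCP orientation; "contact_force": force on the tool from outside, world axes, zero at the start; "wrist_torque": the same for the moment, N m; "opening": opening from 0.0 (shut) to 1.0 (fully open).
Only numpy, scipy, OpenCV 4.12 (cv2) and the standard library are available. Lean on these libraries where they do the work, as an engineer would, in place of code of your own. Each camera call takes 0.05 s, during which the arm holds its last target.

## Working session

There is one attempt and no reset: what is moved stays moved. The work goes in short steps, Python scripts to look and compute and a tool call to move; the robot and the scene stay as the last step left them, time stands still between calls to the robot, and variables do not carry over. Pictures are saved under pics/ and viewed, and the job is handed in when it is done.

Besides the shell and the picture viewer there is one more tool, called after "Call:" in YAML: its name, and indented under it one key for each argument. send_rows: Moves the arm, as the interface text tells. Its arguments: {"type":"object","properties":{"plan":{"type":"array"},"squeeze":{"type":"number"}},"required":["plan"]}

```bash
ls -la; mkdir -p pics; python3 - <<'E'
from rig import status, viewer, job
import cv2
print(status.sense())
for n in("scene","top","wrist"):
    f=viewer.grab_frame(n); cv2.imwrite(f"pics/{n}0.png",cv2.resize(f[:,:,::-1],(800,600),interpolation=cv2.INTER_CUBIC)); print(n,viewer.camera_params(n))
E
```

```text
total 12
drwxr-xr-x  3 agent agent 4096 Dec  7 14:17 .
drwxr-xr-x 23 root  root  4096 Dec  7 14:17 ..
drwxr-xr-x  2 agent agent 4096 Dec  7 14:17 pics
{'clock': 0.0, 'qpos': array([ 1.32859734e+00,  3.53648971e-01,  1.63416706e+00,  1.30474303e-05,
        1.15520259e+00, -2.42110014e-03]), 'qvel': array([-8.88079847e-05,  1.20113352e-04,  5.05424692e-04,  2.02813400e-03,
       -1.21605091e-03,  1.33896024e-03]), 'joint_efforts': array([ 2.18593836e-03, -6.05247116e+01, -3.42080963e+01,  1.65404840e-04,
        9.16196674e-03, -5.90538093e-06]), 'eef_pos': array([148.32676569, 606.66519203, 252.54706077]), 'tcp_rot': array([-3.14157727e+00,  1.42593426e-03,  1.33101318e+00]), 'contact_force': array([ 0.29496048, -0.02263778, -1.23063682]), 'wrist_torque': array([ 0.00659939, -0.03415823, -0.01249214]), 'opening': 0.9965212190925159}
scene {'intrinsics': array([[453.54573623,   0.        , 253.11231825],
       [  0.        , 453.54573623, 184.48409969],
       [  0.        ,   0.        ,   1.        ]]), 'xyz': array([1268.66879837, -982.87873467, 1054.55583151]), 'orientation': array([-2.23842915,  0.01351896,  0.61827039])}
top {'intrinsics': array([[457.53477294,   0.        , 258.59809532],
       [  0.        , 457.53477294, 199.09547022],
       [  0.        ,   0.        ,   1.        ]]), 'xyz': array([ 392.90772672,   46.09432795, 1329.82350358]), 'orientation': array([-3.04471063, -0.00974758, -1.55463703])}
wrist {'intrinsics': array([[297.31863964,   0.        , 252.96610584],
       [  0.        , 297.31863964, 192.63147839],
       [  0.        ,   0.        ,   1.        ]]), 'xyz': array([ 77.32158876, 623.96646347, 372.7217679 ]), 'orientation': array([2.84879482e+00, 8.41943118e-04, 1.33129991e+00])}
```

View pics/top0.png

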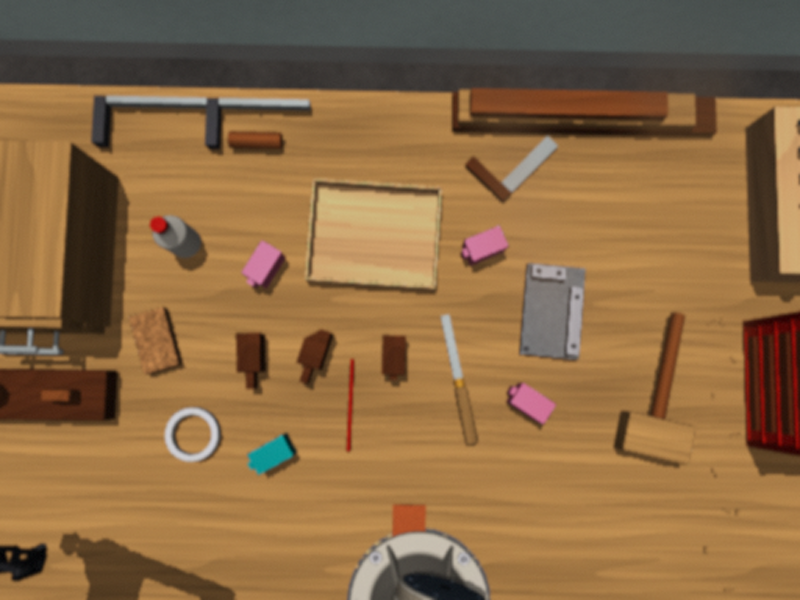

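View pics/scene0.png

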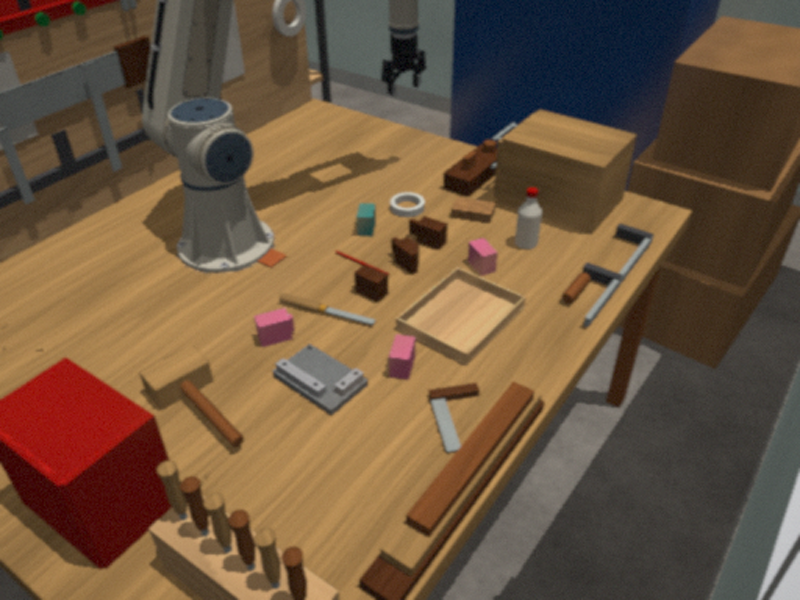

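View pics/wrist0.png

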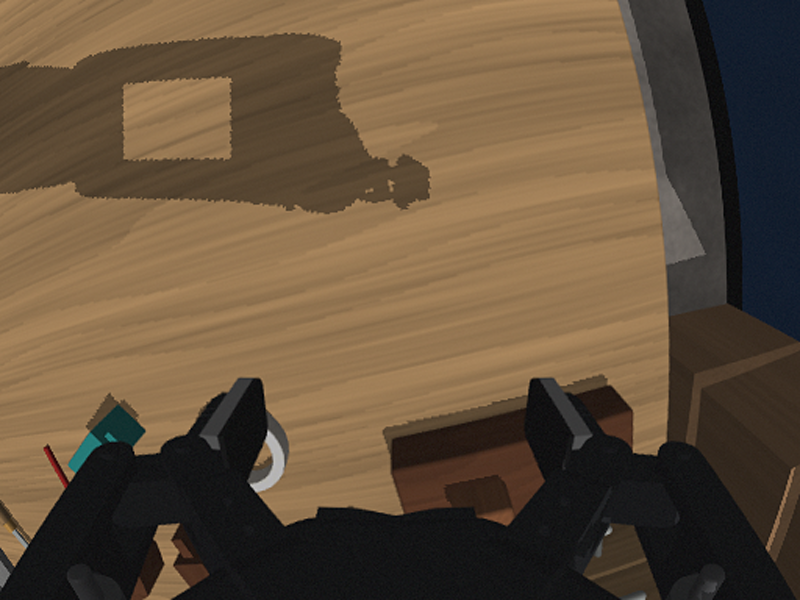

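```bash
cat > h.py <<'E'
import numpy as np, cv2
from scipy.spatial.transform import Rotation as Rn
from scipy.optimize import minimize
def cam(viewer,n):
    p=viewer.camera_params(n); return dict(K=p['intrinsics'],t=p['xyz'],R=Rn.from_euler('xyz',p['orientation']).as_matrix(),fish=n=='wrist')
def proj(c,P):
    q=(np.atleast_2d(P)-c['t'])@c['R']; K=c['K']
    if c['fish']:
        r=np.hypot(q[:,0],q[:,1])+1e-9; th=np.arctan2(r,q[:,2]); u=q[:,:2]/r[:,None]*th[:,None]
    else: u=q[:,:2]/q[:,2:]
    return u*K[0,0]+K[:2,2]
def ray(c,px):
    u=(np.atleast_2d(px)-c['K'][:2,2])/c['K'][0,0]
    if c['fish']:
        r=np.linalg.norm(u,axis=1)+1e-9; d=np.c_[u/r[:,None]*np.sin(r)[:,None],np.cos(r)]
    else: d=np.c_[u,np.ones(len(u))]
    return d@c['R'].T
def atz(c,px,z=0):
    d=ray(c,px); return c['t']+d*((z-c['t'][2])/d[:,2])[:,None]
def prism(poly,z0,z1):
    poly=np.array(poly,float); n=len(poly); return np.r_[np.c_[poly,np.full(n,z0)],np.c_[poly,np.full(n,z1)]]
def ten(L): return prism([(-35-L,-7),(-35,-7),(-35,7),(-35-L,7)],10,50)
full=prism([(-35,-21),(35,-21),(35,21),(-35,21)],0,60)
parts=dict(a=[full,ten(30)],b=[full,ten(9)],c=[prism([(-35,-21),(35,-21),(35,-3),(11,21),(-35,21)],0,60),ten(30)],
 jig=[prism([(-142,-28),(28,-28),(28,80),(-142,80)],0,18)],fence=[prism([(-136,-22),(-12,-22),(-12,0),(-136,0)],18,38)],stop=[prism([(0,12),(22,12),(22,74),(0,74)],18,38)],
 tray=[prism([(-95,-120),(95,-120),(95,120),(-95,120)],0,35)])
def place(V,x,y,yaw,z=0):
    c,s=np.cos(yaw),np.sin(yaw); return V@np.array([[c,s,0],[-s,c,0],[0,0,1]])+[x,y,z]
def render(c,ps,x,y,yaw,z=0,S=4,box=None):
    m=np.zeros((384*S,512*S),np.uint8)
    for V in ps:
        h=cv2.convexHull(proj(c,place(V,x,y,yaw,z)).astype(np.float32))
        cv2.fillConvexPoly(m,np.round((h+.5)*S*16-8*1).astype(np.int32),255,shift=4)
    return cv2.resize(m,(512,384),interpolation=cv2.INTER_AREA)/255.
def fit(views,ps,x0,z=0,sig=(6,6,.1)):
    "views: list of (cam,mask)"
    def f(v):
        e=0
        for c,m in views: 
            r=render(c,ps,v[0]+0,v[1],v[2],z); e+=np.abs(r-m).sum()/max(m.sum(),1)
        return e
    x0=np.array(x0,float); sx=np.array(sig)
    S=[x0]+[x0+np.eye(3)[i]*sx for i in range(3)]
    r=minimize(f,x0,method='Nelder-Mead',options=dict(initial_simplex=S,xatol=.05,fatol=1e-5,maxiter=150))
    return r.x,r.fun
E
python3 - <<'E'
from rig import status, viewer, job
from h import *
import pickle
D={}
for n in("top","scene"):
    f=viewer.grab_frame(n); D[n,'img']=f; D[n,'cam']=cam(viewer,n)
    for l in('blank_a','jig','tray'):
        r=viewer.cut_out(l,n); D[n,l]=r
        for o in r: print(n,l,round(o['p'],2),o['extent'],o['mask'].sum(), np.round(atz(D[n,'cam'],[o['extent'][0]+o['extent'][2]/2,o['extent'][1]+o['extent'][3]/2],20),0)[0], f[o['mask']].mean(0).round())
pickle.dump(D,open('d0.pkl','wb'))
cv2.imwrite('pics/z0.png',cv2.resize(D['top','img'][205:255,140:275,::-1],None,fx=5.9,fy=5.9,interpolation=cv2.INTER_CUBIC))
print(status.sense()['clock'])
E
```

```text
top blank_a 0.82 [326.0, 247.4, 27.9, 21.6] 438 [ 355. -199.   20.] [188. 103. 134.]
top blank_a 0.81 [159.1, 280.4, 29.9, 23.6] 409 [253. 269.  20.] [ 19. 141. 139.]
top blank_a 0.81 [157.9, 156.0, 21.4, 29.6] 520 [598. 297.  20.] [172. 102. 127.]
top blank_a 0.78 [189.0, 208.3, 25.1, 40.6] 478 [433. 197.  20.] [81. 44. 23.]
top blank_a 0.67 [242.3, 215.1, 21.4, 29.7] 387 [432.  50.  20.] [83. 44. 23.]
top blank_a 0.66 [296.5, 145.4, 29.2, 25.7] 504 [ 642. -115.   20.] [176. 103. 126.]
top blank_a 0.61 [151.0, 209.7, 22.1, 41.2] 610 [426. 309.  20.] [77. 43. 23.]
top jig 0.72 [329.8, 170.6, 44.9, 63.3] 2262 [ 516. -234.   20.] [129. 123. 120.]
top tray 0.64 [196.5, 115.8, 84.2, 73.2] 5630 [656.  96.  20.] [189. 155. 105.]
top tray 0.16 [283.5, 201.2, 20.3, 79.6] 511 [402. -67.  20.] [156. 133. 104.]
scene blank_a 0.8 [225.8, 169.5, 23.5, 24.8] 359 [440.  58.  20.] [59. 34. 18.]
scene blank_a 0.78 [253.4, 152.2, 18.9, 21.2] 313 [449. 212.  20.] [63. 38. 21.]
scene blank_a 0.77 [247.0, 213.7, 19.4, 31.3] 435 [ 644. -108.   20.] [149.  85.  93.]
scene blank_a 0.66 [228.5, 128.9, 11.7, 25.1] 184 [263. 271.  20.] [66. 96. 85.]
scene blank_a 0.66 [301.8, 154.3, 16.2, 21.6] 301 [608. 302.  20.] [142.  84.  88.]
scene blank_a 0.65 [262.0, 137.7, 24.5, 21.2] 368 [429. 322.  20.] [60. 36. 20.]
scene blank_a 0.6 [163.4, 199.7, 25.8, 22.0] 452 [ 363. -190.   20.] [143.  78.  91.]
scene jig 0.89 [176.0, 218.9, 63.2, 46.0] 1546 [ 548. -244.   20.] [117. 114. 110.]
scene tray 0.65 [252.2, 172.3, 84.6, 60.9] 3010 [676.  76.  20.] [171. 137.  95.]
scene tray 0.45 [224.5, 169.1, 28.3, 26.0] 392 [444.  60.  20.] [64. 37. 21.]
0.55
```

View pics/z0.png

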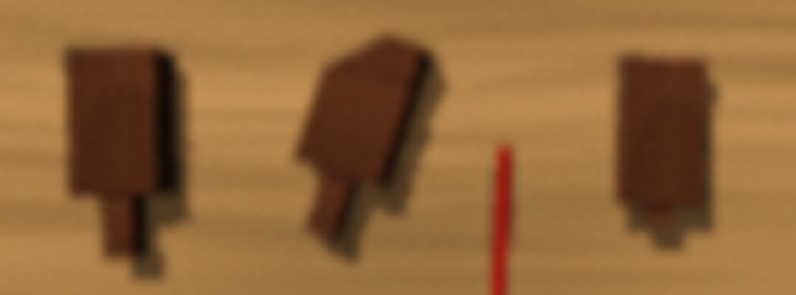

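```bash
python3 - <<'E'
from h import *
import pickle
D=pickle.load(open('d0.pkl','rb'))
def mk(n,l,i): return (D[n,'cam'],D[n,l][i]['mask'].astype(float))
for nm,ps,tv,sv,x0 in [('a','a',('blank_a',6),('blank_a',5),(426,309,0)),('b','b',('blank_a',4),('blank_a',0),(435,50,0)),('c','c',('blank_a',3),('blank_a',1),(440,195,-.4)),('tray','tray',('tray',0),('tray',0),(660,90,0))]:
    for vs in ([mk('top',*tv)],[mk('scene',*sv)],[mk('top',*tv),mk('scene',*sv)]):
        x,e=fit(vs,parts[ps],x0); print(nm,x.round(2),round(e,3))
J=parts['jig']+parts['fence']+parts['stop']
for vs in ([mk('top','jig',0)],[mk('scene','jig',0)],[mk('top','jig',0),mk('scene','jig',0)]):
    x,e=fit(vs,J,(570,-260,0.),sig=(10,10,.1)); print('jig',x.round(3),round(e,3))
E
```

```text
a [4.3950e+02 3.1267e+02 6.0000e-02] 0.087
a [444.01 311.67   0.  ] 0.106
a [4.4105e+02 3.1233e+02 5.0000e-02] 0.224
b [ 4.3853e+02  5.3660e+01 -7.0000e-02] 0.111
b [ 4.4123e+02  5.3710e+01 -2.5000e-01] 0.139
b [ 4.3906e+02  5.3920e+01 -1.0000e-01] 0.282
c [ 4.5004e+02  1.9623e+02 -3.0000e-01] 0.067
c [ 4.5530e+02  1.9314e+02 -3.5000e-01] 0.091
c [ 4.5194e+02  1.9618e+02 -3.1000e-01] 0.212
tray [ 6.6222e+02  9.4410e+01 -5.0000e-02] 0.02
tray [ 6.6965e+02  9.3930e+01 -6.0000e-02] 0.021
tray [ 6.6518e+02  9.4270e+01 -6.0000e-02] 0.091
jig [ 5.80535e+02 -2.69356e+02 -8.20000e-02] 0.025
jig [ 5.85556e+02 -2.70783e+02 -9.00000e-02] 0.036
jig [ 5.82162e+02 -2.69614e+02 -8.30000e-02] 0.099
```

```bash
cat >> h.py <<'E'
def rel(s,xyz,yaw,tol=0):
    R=Rn.from_euler('xyz',s['tcp_rot']); T=Rn.from_euler('xyz',[np.pi,0,yaw])
    sh=R.inv().apply(np.array(xyz)-s['eef_pos'])/1000; rv=(R.inv()*T).as_rotvec()
    print('at',s['eef_pos'].round(1),s['tcp_rot'].round(3),'t',round(s['clock'],2),'->',sh.round(4).tolist(),rv.round(3).tolist()); return sh,rv
E
python3 - <<'E'
from rig import status
from h import *
rel(status.sense(),[439,54,180],1.47)
E
```

```text
at [148.4 607.1 253.3] [-3.142 -0.     1.331] t 0.55 -> [-0.4683, 0.4136, 0.0733] [-0.0, -0.0, -0.139]
```

Call:
send_rows:
  plan:
    - [[-0.03,0.026,0],[0,0,-0.01],1]
    - [[-0.06,0.053,0.005],[0,0,-0.02],1]
    - [[-0.09,0.08,0.01],[0,0,-0.03],1]
    - [[-0.12,0.106,0.015],[0,0,-0.04],1]
    - [[-0.15,0.132,0.02],[0,0,-0.05],1]

```text
clock: 0.97
eef_pos: [241.5, 428.4, 233.1]
tcp_rot: [3.141, -0.0, 1.382]
contact_force: [1.1, 0.6, -0.0]
opening: 1.0
```

Call:
send_rows:
  plan:
    - [[-0.03,0.026,0.005],[0,0,-0.01],1]
    - [[-0.06,0.053,0.01],[0,0,-0.02],1]
    - [[-0.09,0.08,0.015],[0,0,-0.03],1]
    - [[-0.12,0.106,0.02],[0,0,-0.04],1]
    - [[-0.15,0.132,0.025],[0,0,-0.05],1]

```text
clock: 1.38
eef_pos: [343.6, 254.7, 208.3]
tcp_rot: [3.141, -0.001, 1.433]
contact_force: [1.7, 0.4, 0.5]
opening: 1.003
```

```bash
python3 - <<'E'
from rig import status
from h import *
rel(status.sense(),[439,54,180],1.47)
E
```

```text
at [343.6 254.7 208.3] [ 3.141e+00 -1.000e-03  1.433e+00] t 1.38 -> [-0.1857, 0.122, 0.0282] [0.001, -0.001, -0.037]
```

Call:
send_rows:
  plan:
    - [[-0.038,0.025,0.006],[0,0,-0.01],1]
    - [[-0.076,0.05,0.012],[0,0,-0.02],1]
    - [[-0.112,0.074,0.018],[0,0,-0.03],1]
    - [[-0.15,0.098,0.023],[0,0,-0.037],1]
    - [[-0.186,0.122,0.028],[0,0,-0.037],1]

```text
clock: 1.8
eef_pos: [431.9, 67.5, 182.3]
tcp_rot: [3.14, -0.001, 1.47]
contact_force: [1.4, 1.2, -0.8]
opening: 0.996
```

```bash
python3 - <<'E'
from rig import status,viewer
from h import *
s=status.sense();print(s['eef_pos'],s['qvel'].round(3))
c=cam(viewer,'wrist');f=viewer.grab_frame('wrist')
r=viewer.cut_out('blank_b','wrist')
g=f[:,:,::-1].copy()
for o in r:
    m=o['mask'].astype(np.uint8); print(round(o['p'],2),o['extent'],m.sum(),f[o['mask']].mean(0).round())
    cv2.drawContours(g,cv2.findContours(m,0,1)[0],-1,(0,255,0),1)
for V in parts['b']:
    h=cv2.convexHull(proj(c,place(V,439,54,-.1)).astype(np.float32)); cv2.polylines(g,[h.astype(np.int32)],True,(255,255,0))
cv2.imwrite('pics/w1.png',cv2.resize(g,(800,600)))
import pickle; pickle.dump((c,f,r),open('w1.pkl','wb'))
E
```

```text
[431.94531336  67.4801993  182.34271675] [-1.113  0.287 -0.194  0.005 -0.105 -1.095]
0.98 [107.5, 336.7, 22.4, 36.0] 511 [161.  93. 112.]
0.91 [411.0, 255.9, 60.1, 43.7] 1393 [117.  72.  79.]
0.9 [438.9, 112.3, 57.0, 95.7] 4436 [68. 46. 33.]
0.9 [383.6, 0.0, 89.6, 41.7] 2385 [35. 98. 96.]
0.88 [344.1, 124.7, 76.3, 108.1] 5249 [78. 52. 37.]
0.78 [209.5, 144.4, 56.4, 97.8] 4234 [86. 58. 40.]
0.71 [1.2, 119.3, 57.6, 62.3] 2797 [125.  73.  86.]
```

View pics/w1.png

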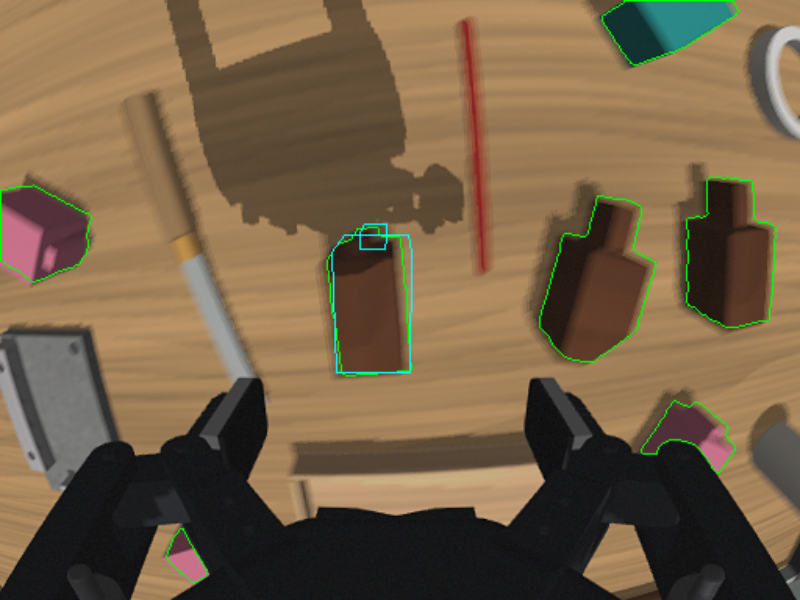

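```bash
cat > look.py <<'E'
from rig import status,viewer
from h import *
import sys
def blanks(guess,name,n=1):
    s=status.sense(); c=cam(viewer,'wrist');f=viewer.grab_frame('wrist'); print('qvel',np.abs(s['qvel']).max().round(3))
    r=viewer.cut_out('blank_b','wrist'); g=cv2.resize(f[:,:,::-1],None,fx=1.5,fy=1.5); out={}
    for k,(x0,z) in guess.items():
        m0=render(c,parts[k],*x0,z)
        o=max(r,key=lambda o:(np.minimum(o['mask'],m0)).sum(),default=None)
        if o is None: print('none',k); continue
        x,e=fit([(c,o['mask'].astype(float))],parts[k],x0,z); print(k,x.round(3),'res',round(e,3),'p',round(o['p'],2)); out[k]=x
        cv2.drawContours(g,[ (q*1.5).astype(int) for q in cv2.findContours(o['mask'].astype(np.uint8),0,1)[0]],-1,(0,255,0),1)
        for V in parts[k]:
            h=cv2.convexHull(proj(c,place(V,*x,z)).astype(np.float32)); cv2.polylines(g,[(h*1.5).astype(np.int32)],True,(255,255,0))
    cv2.imwrite(f'pics/{name}.png',g); return out
E
python3 - <<'E'
from look import *
blanks(dict(a=((440,312,.05),0),b=((439,54,-.1),0),c=((450,196,-.31),0)),'w2')
print(status.sense()['eef_pos'],status.sense()['clock'])
E
```

```text
qvel 0.107
a [4.40285e+02 3.11051e+02 6.50000e-02] res 0.028 p 0.78
b [ 4.39712e+02  5.24130e+01 -1.10000e-02] res 0.034 p 0.61
c [ 4.50351e+02  1.95185e+02 -2.92000e-01] res 0.035 p 0.81
[431.63861455  68.43908965 182.18461341] 2.0
```

View pics/w2.png

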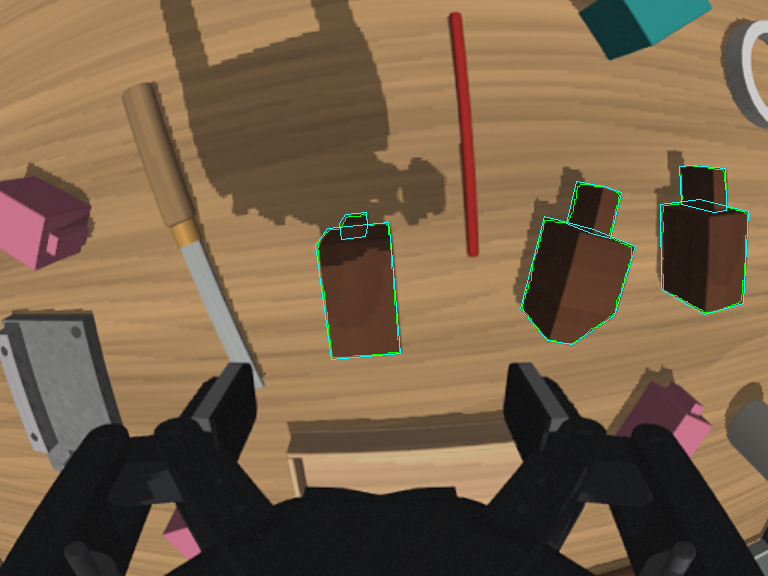

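```bash
python3 - <<'E'
from rig import status
from h import *
rel(status.sense(),[440,52.4,48],1.56)
E
```

```text
at [431.6  68.4 182.2] [ 3.141e+00 -1.000e-03  1.466e+00] t 2.0 -> [-0.0152, 0.0099, 0.1342] [0.001, -0.001, -0.094]
```

Call:
send_rows:
  plan:
    - [[-0.015,0.01,0.03],[0,0,-0.094],1]
    - [[-0.015,0.01,0.06],[0,0,-0.094],1]
    - [[-0.015,0.01,0.085],[0,0,-0.094],1]
    - [[-0.015,0.01,0.11],[0,0,-0.094],1]
    - [[-0.015,0.01,0.134],[0,0,-0.094],1]
  squeeze: 50

```text
clock: 2.42
eef_pos: [439.7, 54.2, 47.3]
tcp_rot: [3.141, -0.001, 1.562]
contact_force: [-0.5, -0.0, -0.2]
opening: 0.998
```

Call:
send_rows:
  plan:
    - [[0,0,0.002],[0,0,0],-0.2]
    - [[0,0,0.002],[0,0,0],-0.5]
    - [[0,0,0.002],[0,0,0],-0.5]
    - [[0,0,0.002],[0,0,0],-0.5]
    - [[0,0,0.002],[0,0,0],-0.5]

```text
clock: 2.83
eef_pos: [440.7, 54.7, 46.8]
tcp_rot: [3.138, -0.002, 1.563]
contact_force: [-0.5, 1.2, 1.0]
opening: 0.485
```

```bash
python3 - <<'E'
from rig import status
from h import *
s=status.sense();print(s['opening'],s['contact_force'])
yt=-0.06; d=Rn.from_euler('z',yt).apply([0,-52,0]); tx=662;ty=94.3
print(tx+d[0],ty+d[1])
rel(s,[tx+d[0],ty+d[1],120],1.51)
E
```

```text
0.48528701086519443 [-0.4953984   1.1879714   0.98103204]
658.8818716630689 42.39357192336938
at [440.7  54.7  46.8] [ 3.138e+00 -2.000e-03  1.563e+00] t 2.83 -> [-0.0104, 0.2186, -0.0724] [0.004, -0.002, 0.053]
```

Call:
send_rows:
  plan:
    - [[0,0,-0.025],[0,0,0],-0.5]
    - [[0,0.01,-0.06],[0,0,0],-0.5]
    - [[-0.002,0.04,-0.07],[0,0,0.02],-0.5]
    - [[-0.004,0.08,-0.07],[0,0,0.03],-0.5]
    - [[-0.006,0.12,-0.07],[0,0,0.05],-0.5]

```text
clock: 3.25
eef_pos: [562.5, 47.8, 120.3]
tcp_rot: [3.134, -0.003, 1.513]
contact_force: [1.4, 0.2, -0.8]
opening: 0.486
```

Call:
send_rows:
  plan:
    - [[-0.001,0.03,0],[0,0,0],-0.5]
    - [[-0.002,0.06,0],[0,0,0],-0.5]
    - [[-0.003,0.085,0],[0,0,0],-0.5]
    - [[-0.004,0.1,0],[0,0,0],-0.5]
    - [[-0.004,0.106,0.01],[0,0,0],-0.5]

```text
clock: 3.67
eef_pos: [672.1, 37.4, 114.1]
tcp_rot: [3.127, -0.003, 1.512]
contact_force: [0.6, -0.2, -0.8]
opening: 0.487
```

```bash
python3 - <<'E'
from rig import status
from h import *
s=status.sense();print(s['opening'],s['contact_force'])
rel(s,[659,42.5,54],1.51)
E
```

```text
0.4873985265931827 [ 0.61704779 -0.24342094 -0.79473275]
at [672.1  37.4 114.1] [ 3.127e+00 -3.000e-03  1.512e+00] t 3.67 -> [0.0041, -0.0142, 0.0599] [0.014, -0.003, 0.002]
```

Call:
send_rows:
  plan:
    - [[0.004,-0.013,0.02],[0.014,0,0],-0.5]
    - [[0.004,-0.014,0.038],[0.014,0,0],-0.5]
    - [[0.004,-0.014,0.05],[0.014,0,0],-0.5]
    - [[0.004,-0.014,0.058],[0.014,0,0],-0.5]
    - [[0.004,-0.014,0.061],[0.014,0,0],-0.5]

```text
clock: 4.08
eef_pos: [658.0, 42.4, 51.8]
tcp_rot: [-3.14, -0.003, 1.512]
contact_force: [-16.5, 1.3, 30.9]
opening: 0.488
```

Call:
send_rows:
  plan:
    - [[0,0,0],[0,0,0],-0.5]
    - [[0,0,0],[0,0,0],0.3]
    - [[0,0,0],[0,0,0],0.3]
    - [[0,0,0],[0,0,0],0.3]
    - [[0,0,0],[0,0,0],0.3]

```text
clock: 4.5
eef_pos: [658.4, 42.4, 52.4]
tcp_rot: [-3.141, -0.003, 1.512]
contact_force: [0.6, 0.3, -1.3]
opening: 0.653
```

```bash
python3 - <<'E'
from rig import status
from h import *
s=status.sense();print(s['opening'],s['contact_force'])
rel(s,[658,42.5,160],1.5)
E
```

```text
0.6526883748424567 [ 0.61777788  0.34823033 -1.25658801]
at [658.4  42.4  52.4] [-3.141e+00 -3.000e-03  1.512e+00] t 4.5 -> [0.0004, -0.0005, -0.1076] [-0.001, -0.003, 0.012]
```

Call:
send_rows:
  plan:
    - [[0,0,-0.03],[0,0,0],0.3]
    - [[0,0,-0.065],[0,0,0],0.5]
    - [[0.01,-0.02,-0.09],[0,0,0.05],1]
    - [[0.035,-0.045,-0.1],[0,0,0.1],1]
    - [[0.06,-0.08,-0.1],[0,0,0.15],1]

```text
clock: 4.92
eef_pos: [586.1, 106.2, 156.4]
tcp_rot: [3.136, -0.006, 1.358]
contact_force: [0.3, 1.3, -0.5]
opening: 1.001
```

```bash
python3 - <<'E'
from rig import status
from h import *
rel(status.sense(),[440.8,198.1,140],1.279)
E
```

```text
at [586.1 106.2 156.4] [ 3.136 -0.006  1.358] t 4.92 -> [0.059, -0.1615, 0.0158] [0.006, -0.006, 0.079]
```

Call:
send_rows:
  plan:
    - [[0.014,-0.038,0.004],[0.006,-0.006,0.02],1]
    - [[0.028,-0.075,0.008],[0.006,-0.006,0.04],1]
    - [[0.042,-0.112,0.012],[0.006,-0.006,0.06],1]
    - [[0.055,-0.148,0.016],[0.006,-0.006,0.079],1]
    - [[0.059,-0.161,0.016],[0.006,-0.006,0.079],1]

```text
clock: 5.33
eef_pos: [436.8, 199.0, 139.2]
tcp_rot: [-3.139, 0.001, 1.279]
contact_force: [-0.7, -0.0, -0.8]
opening: 1.002
```

```bash
python3 - <<'E'
from look import *
b=blanks(dict(c=((450.4,195.2,-.292),0),a=((440,311,.065),0)),'w3')
rel(status.sense(),[440.8,198.1,48],1.279)
E
```

```text
qvel 0.224
c [ 4.50257e+02  1.94842e+02 -2.90000e-01] res 0.027 p 0.93
a [4.40122e+02 3.10954e+02 6.10000e-02] res 0.027 p 0.93
at [439.4 198.8 140. ] [-3.141  0.     1.282] t 5.43 -> [-0.0003, 0.0016, 0.092] [-0.001, 0.0, 0.003]
```

View pics/w3.png

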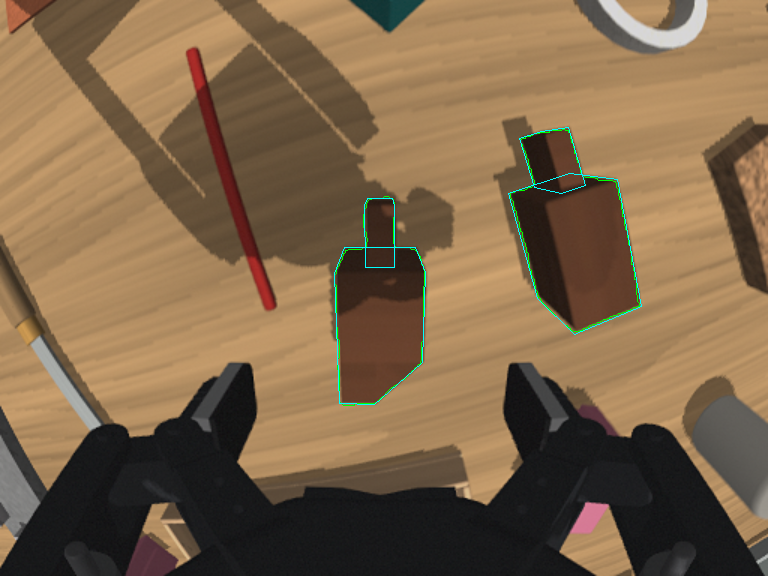

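Call:
send_rows:
  plan:
    - [[0,0.001,0.025],[0,0,0],1]
    - [[0,0.001,0.05],[0,0,0],1]
    - [[0,0.001,0.075],[0,0,0],1]
    - [[0,0.001,0.092],[0,0,0],1]
    - [[0,0.001,0.092],[0,0,0],0.5]
  squeeze: 50

```text
clock: 5.85
eef_pos: [440.3, 197.4, 45.5]
tcp_rot: [-3.138, 0.002, 1.281]
contact_force: [-0.9, -1.2, 0.7]
opening: 0.879
```

Call:
send_rows:
  plan:
    - [[0,0,0],[0,0,0],-0.2]
    - [[0,0,0],[0,0,0],-0.5]
    - [[0,0,0],[0,0,0],-0.5]
    - [[0,0,-0.01],[0,0,0],-0.5]
    - [[0,0,-0.04],[0,0,0],-0.5]

```text
clock: 6.27
eef_pos: [438.8, 196.6, 84.6]
tcp_rot: [-3.135, 0.005, 1.281]
contact_force: [-0.3, 0.4, -0.3]
opening: 0.482
```

```bash
python3 - <<'E'
from rig import status
from h import *
s=status.sense();print(s['opening'],s['contact_force'])
d=Rn.from_euler('z',-.06).apply([-8,52,0]);print(662+d[0],94.3+d[1])
rel(s,[662+d[0],94.3+d[1],120],1.51)
E
```

```text
0.4818869757762408 [-0.31669407  0.35246636 -0.27585614]
657.1325240174494 146.68614012846618
at [438.8 196.6  84.6] [-3.135  0.005  1.281] t 6.27 -> [0.0142, 0.2232, -0.0369] [-0.007, 0.005, -0.229]
```

Call:
send_rows:
  plan:
    - [[0.001,0.01,-0.03],[0,0,-0.04],-0.5]
    - [[0.003,0.04,-0.037],[0,0,-0.08],-0.5]
    - [[0.006,0.08,-0.037],[0,0,-0.12],-0.5]
    - [[0.008,0.12,-0.037],[0,0,-0.16],-0.5]
    - [[0.01,0.155,-0.037],[0,0,-0.2],-0.5]

```text
clock: 6.68
eef_pos: [593.4, 161.7, 123.3]
tcp_rot: [-3.138, 0.003, 1.484]
contact_force: [-0.6, 0.7, -0.4]
opening: 0.483
```

```bash
python3 - <<'E'
from rig import status
from h import *
s=status.sense();print(s['opening'],s['contact_force'])
rel(s,[657,146.5,110],1.51)
E
```

```text
0.4834640955560763 [-0.64657907  0.72878901 -0.39761197]
at [593.4 161.7 123.3] [-3.138e+00  3.000e-03  1.484e+00] t 6.68 -> [-0.0095, 0.0647, 0.0131] [-0.004, 0.003, -0.026]
```

Call:
send_rows:
  plan:
    - [[-0.005,0.03,0.004],[0,0,-0.026],-0.5]
    - [[-0.009,0.055,0.01],[0,0,-0.026],-0.5]
    - [[-0.0095,0.065,0.02],[0,0,-0.026],-0.5]
    - [[-0.0095,0.065,0.04],[0,0,-0.026],-0.5]
    - [[-0.0095,0.065,0.055],[-0.004,0.003,-0.026],-0.5]

```text
clock: 7.1
eef_pos: [657.4, 146.3, 68.1]
tcp_rot: [3.141, -0.001, 1.509]
contact_force: [-1.3, -0.1, -1.6]
opening: 0.484
```

```bash
python3 - <<'E'
from rig import status
from h import *
s=status.sense();print(s['opening'],s['contact_force'])
rel(s,[657,146.5,52],1.51)
E
```

```text
0.48389646077805637 [-1.25769581 -0.13413759 -1.61343077]
at [657.4 146.3  68.1] [ 3.141e+00 -1.000e-03  1.509e+00] t 7.1 -> [0.0002, -0.0005, 0.0161] [0.001, -0.001, -0.001]
```

Call:
send_rows:
  plan:
    - [[0,0,0.005],[0,0,0],-0.5]
    - [[0,0,0.01],[0,0,0],-0.5]
    - [[0,0,0.013],[0,0,0],-0.5]
    - [[0,0,0.015],[0,0,0],-0.5]
    - [[0,0,0.015],[0,0,0],-0.5]

```text
clock: 7.52
eef_pos: [657.6, 146.6, 53.7]
tcp_rot: [3.14, -0.001, 1.509]
contact_force: [-0.6, 0.7, -2.1]
opening: 0.481
```

Call:
send_rows:
  plan:
    - [[0,0,0],[0,0,0],0.3]
    - [[0,0,0],[0,0,0],0.3]
    - [[0,0,0],[0,0,0],0.3]
    - [[0,0,-0.025],[0,0,0],0.3]
    - [[0,0,-0.055],[0,0,0],0.3]

```text
clock: 7.93
eef_pos: [655.8, 146.1, 107.2]
tcp_rot: [-3.138, 0.001, 1.509]
contact_force: [0.7, 0.4, 0.0]
opening: 0.65
```

```bash
python3 - <<'E'
from rig import status
from h import *
s=status.sense();print(s['opening'],s['contact_force'])
rel(s,[440.1,311,140],1.634)
E
```

```text
0.6498566623796497 [0.74881046 0.38441262 0.01549395]
at [655.8 146.1 107.2] [-3.138e+00  1.000e-03  1.509e+00] t 7.93 -> [0.1513, -0.2255, -0.0322] [-0.003, 0.0, -0.125]
```

Call:
send_rows:
  plan:
    - [[0,0,-0.03],[0,0,0],0.5]
    - [[0.02,-0.03,-0.04],[0,0,-0.03],1]
    - [[0.04,-0.06,-0.04],[0,0,-0.06],1]
    - [[0.062,-0.093,-0.04],[0,0,-0.09],1]
    - [[0.084,-0.126,-0.04],[0,0,-0.125],1]

```text
clock: 8.35
eef_pos: [534.4, 238.3, 148.3]
tcp_rot: [-3.14, -0.0, 1.635]
contact_force: [-0.5, 1.8, 0.5]
opening: 0.997
```

```bash
python3 - <<'E'
from rig import status
from h import *
s=status.sense()
rel(s,[440.1,311,130],1.634)
E
```

```text
at [534.4 238.3 148.3] [-3.14  -0.     1.635] t 8.35 -> [0.0785, -0.0894, 0.0185] [-0.002, -0.0, 0.001]
```

Call:
send_rows:
  plan:
    - [[0.025,-0.028,0.01],[0,0,0],1]
    - [[0.05,-0.056,0.018],[0,0,0],1]
    - [[0.07,-0.08,0.018],[0,0,0],1]
    - [[0.0785,-0.0894,0.018],[0,0,0],1]
    - [[0.0785,-0.0894,0.018],[0,0,0],1]

```text
clock: 8.77
eef_pos: [438.3, 312.4, 130.9]
tcp_rot: [-3.14, -0.001, 1.637]
contact_force: [-0.4, 0.2, 0.3]
opening: 1.002
```

```bash
python3 - <<'E'
from look import *
b=blanks(dict(a=((440,311,.065),0)),'w4')
f=viewer.grab_frame('top'); cv2.imwrite('pics/t4.png',cv2.resize(f[90:260,140:400,::-1],None,fx=3,fy=3,interpolation=cv2.INTER_CUBIC))
rel(status.sense(),[440.1,311,48],1.634)
E
```

```text
qvel 0.053
a [4.39817e+02 3.11124e+02 6.00000e-02] res 0.026 p 0.87
at [441.4 310.9 131. ] [-3.141e+00 -1.000e-03  1.635e+00] t 8.92 -> [0.0001, -0.0012, 0.083] [-0.0, -0.001, 0.001]
```

View pics/w4.png

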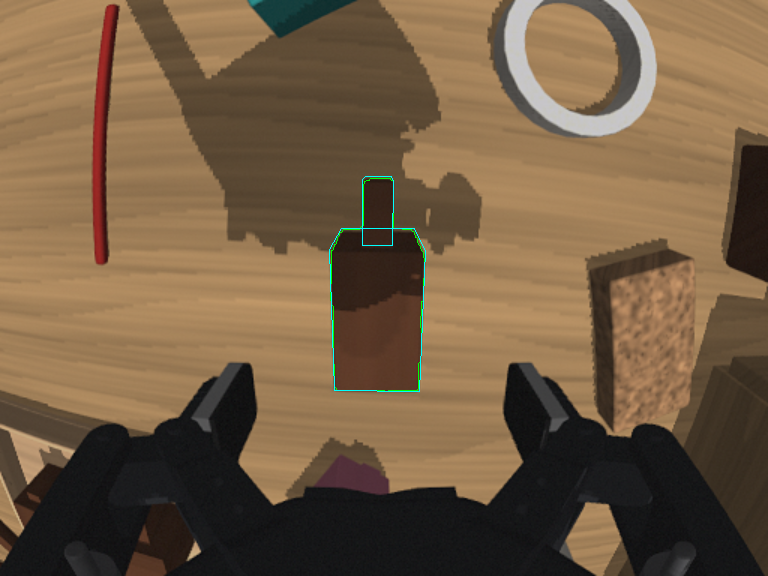

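View pics/t4.png

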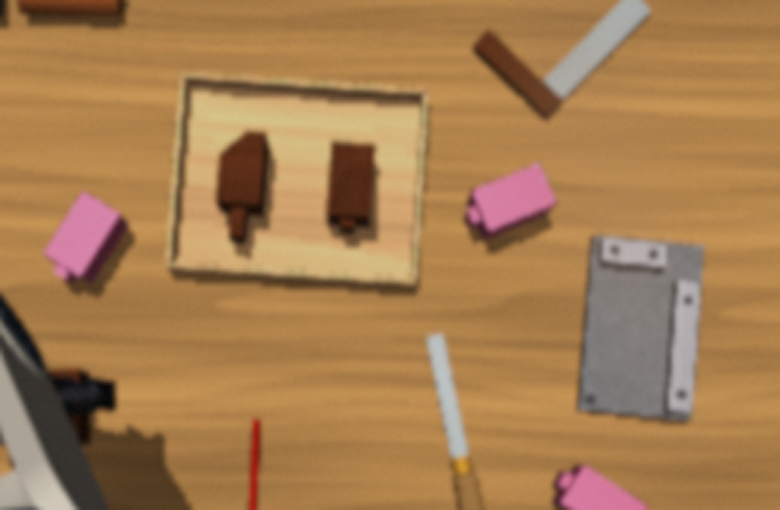

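Call:
send_rows:
  plan:
    - [[0,-0.001,0.025],[0,0,0],1]
    - [[0,-0.001,0.05],[0,0,0],1]
    - [[0,-0.001,0.072],[0,0,0],1]
    - [[0,-0.001,0.081],[0,0,0],1]
    - [[0,-0.001,0.081],[0,0,0],0.6]
  squeeze: 80

```text
clock: 9.33
eef_pos: [440.3, 309.4, 48.2]
tcp_rot: [-3.138, 0.001, 1.633]
contact_force: [-0.2, -1.4, -1.4]
opening: 0.882
```

Call:
send_rows:
  plan:
    - [[0,0,0],[0,0,0],0.2]
    - [[0,0,0],[0,0,0],-0.3]
    - [[0,0,0],[0,0,0],-0.5]
    - [[0,0,0],[0,0,0],-0.5]
    - [[0,0,0],[0,0,0],-0.5]

```text
clock: 9.75
eef_pos: [441.4, 310.0, 49.6]
tcp_rot: [-3.141, -0.0, 1.633]
contact_force: [1.4, -1.4, 7.1]
opening: 0.476
```

```bash
python3 - <<'E'
from rig import status
from h import *
s=status.sense();print(s['opening'],s['contact_force'])
yj=-.083
d=Rn.from_euler('z',yj).apply([-50,36,0]);g=np.array([581.5,-269.6])+d[:2];print(g)
rel(s,[440,311,150],1.634);rel(s,[g[0],g[1],150],np.pi/2+yj)
E
```

```text
0.47619757553948755 [ 1.42692982 -1.3589802   7.07546285]
[ 534.65669661 -229.57869408]
at [441.4 310.   49.6] [-3.141 -0.     1.633] t 9.75 -> [0.0011, -0.0014, -0.1004] [-0.001, -0.0, -0.001]
at [441.4 310.   49.6] [-3.141 -0.     1.633] t 9.75 -> [-0.5443, 0.0592, -0.1005] [-0.001, -0.0, 0.146]
```

Call:
send_rows:
  plan:
    - [[0,0,-0.04],[0,0,0],-0.5]
    - [[-0.005,0,-0.08],[0,0,0],-0.5]
    - [[-0.035,0.003,-0.1],[0,0,0.01],-0.5]
    - [[-0.07,0.008,-0.1],[0,0,0.02],-0.5]
    - [[-0.11,0.012,-0.1],[0,0,0.03],-0.5]

```text
clock: 10.17
eef_pos: [461.6, 201.2, 152.0]
tcp_rot: [3.138, -0.002, 1.605]
contact_force: [0.7, 0.3, -1.8]
opening: 0.481
```

Call:
send_rows:
  plan:
    - [[-0.04,0.005,0],[0,0,0.01],-0.5]
    - [[-0.08,0.009,0],[0,0,0.02],-0.5]
    - [[-0.12,0.013,0],[0,0,0.03],-0.5]
    - [[-0.16,0.018,0],[0,0,0.04],-0.5]
    - [[-0.2,0.022,0],[0,0,0.05],-0.5]

```text
clock: 10.58
eef_pos: [490.5, 0.3, 152.3]
tcp_rot: [3.137, -0.002, 1.555]
contact_force: [0.5, -0.2, -1.6]
opening: 0.481
```

```bash
python3 - <<'E'
from rig import status
from h import *
s=status.sense();print(s['opening'],s['contact_force'])
rel(s,[535,-229,150],1.488)
E
```

```text
0.4813358062087649 [ 0.51198576 -0.18277972 -1.56775295]
at [4.905e+02 3.000e-01 1.523e+02] [ 3.137e+00 -2.000e-03  1.555e+00] t 10.58 -> [-0.2285, 0.048, 0.002] [0.005, -0.003, 0.067]
```

Call:
send_rows:
  plan:
    - [[-0.03,0.006,0],[0,0,0.02],-0.5]
    - [[-0.06,0.012,0],[0,0,0.04],-0.5]
    - [[-0.08,0.016,0],[0,0,0.06],-0.5]
    - [[-0.09,0.016,0],[0.005,-0.003,0.067],-0.5]
    - [[-0.09,0.016,0],[0.005,-0.003,0.067],-0.5]

```text
clock: 11.0
eef_pos: [505.2, -91.5, 152.4]
tcp_rot: [3.141, 0.001, 1.486]
contact_force: [0.3, 1.0, -1.0]
opening: 0.478
```

```bash
python3 - <<'E'
from rig import status,viewer
from h import *
s=status.sense();print(s['eef_pos'],np.abs(s['qvel']).max())
c=cam(viewer,'wrist');f=viewer.grab_frame('wrist')
r=viewer.cut_out('jig','wrist'); rf=viewer.cut_out('long_fence','wrist'); re=viewer.cut_out('end_stop','wrist')
import pickle; pickle.dump((c,f,r,rf,re),open('w5.pkl','wb'))
g=cv2.resize(f[:,:,::-1],None,fx=1.5,fy=1.5)
for q,col in((r,(0,255,0)),(rf,(0,0,255)),(re,(255,0,0))):
    for o in q:
        print(round(o['p'],2),o['extent'])
        if o['p']>.4: cv2.drawContours(g,[(k*1.5).astype(int) for k in cv2.findContours(o['mask'].astype(np.uint8),0,1)[0]],-1,col,1)
for k in('jig','fence','stop'):
  for V in parts[k]:
    h=cv2.convexHull(proj(c,place(V,581.5,-269.6,-.083)).astype(np.float32)); cv2.polylines(g,[(h*1.5).astype(np.int32)],True,(255,255,0))
cv2.imwrite('pics/w5.png',g)
E
```

```text
[505.19657191 -91.54845409 152.44418204] 0.04729052412226286
0.64 [46.8, 135.3, 121.6, 156.4]
0.49 [202.9, 118.6, 102.0, 208.2]
0.72 [50.7, 147.6, 44.7, 119.9]
```

View pics/w5.png

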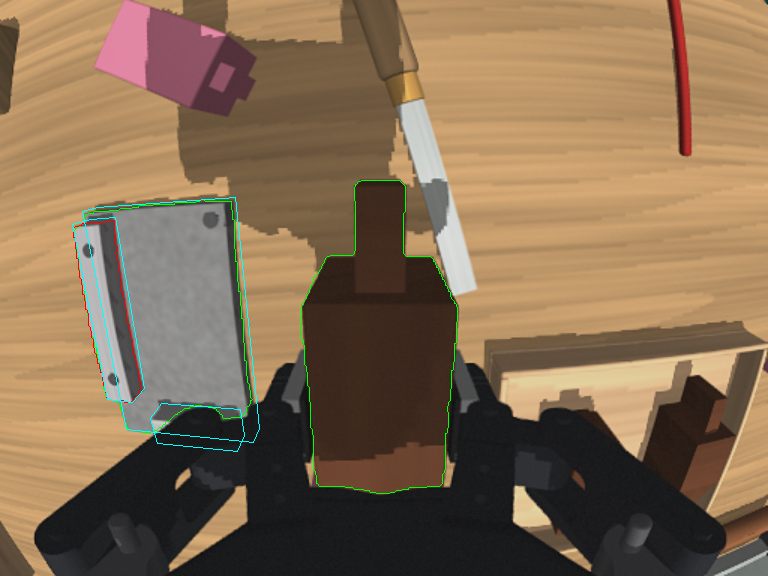

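```bash
python3 - <<'E'
import pickle
import h
from h import *
c,f,r,rf,re=pickle.load(open('w5.pkl','rb'))
x0=(581,-269,-.083)
print('fence',fit([(c,rf[0]['mask'].astype(float))],parts['fence'],x0))
J=parts['jig']+parts['fence']+parts['stop']
jm=[o for o in r if o['extent'][0]<100][0]['mask'].astype(float)
w=np.ones((384,512));w[262:]=0
o=h.render
h.render=lambda *a,**k:o(*a,**k)*w
print('jig',h.fit([(c,jm*w)],J,x0))
print('fence top',[x.round(3) for x in [atz(c,[(116/1.5,215/1.5)],38)[0]]])
E
```

```text
fence (array([ 5.82821403e+02, -2.72910252e+02, -8.26812855e-02]), np.float64(0.056319749254681584))
jig (array([ 5.82013709e+02, -2.73491491e+02, -8.85255037e-02]), np.float64(0.02180016086764744))
fence top [array([ 443.6  , -244.386,   38.   ])]
```

```bash
python3 - <<'E'
from rig import status
from h import *
s=status.sense()
d=Rn.from_euler('z',-.086).apply([-46,31,0]);g=np.array([582.2,-273.2])+d[:2];print(g)
rel(s,[g[0],g[1],100],1.485)
E
```

```text
[ 539.03271811 -238.36344199]
at [504.8 -88.8 152.2] [-3.141  0.     1.489] t 11.2 -> [-0.1463, 0.0463, 0.0521] [-0.0, 0.0, 0.004]
```

Call:
send_rows:
  plan:
    - [[-0.036,0.012,0],[0,0,0],-0.5]
    - [[-0.072,0.024,0],[0,0,0],-0.5]
    - [[-0.108,0.035,0.01],[0,0,0],-0.5]
    - [[-0.136,0.043,0.03],[0,0,0.004],-0.5]
    - [[-0.1463,0.0463,0.052],[0,0,0.004],-0.5]

```text
clock: 11.62
eef_pos: [541.3, -241.1, 100.8]
tcp_rot: [3.138, 0.002, 1.486]
contact_force: [-0.2, -0.3, -2.1]
opening: 0.48
```

Call:
send_rows:
  plan:
    - [[0,0,0],[0,0,0],-0.5]
    - [[0,0,0],[0,0,0],-0.5]
    - [[0,0,0.008],[0,0,0],-0.5]
    - [[0,0,0.016],[0,0,0],-0.5]
    - [[0,0,0.022],[0,0,0],-0.5]

```text
clock: 12.03
eef_pos: [541.6, -240.0, 78.9]
tcp_rot: [3.137, 0.002, 1.487]
contact_force: [-0.8, -0.2, -2.0]
opening: 0.478
```

```bash
cat > j.py <<'E'
from rig import status
from h import *
def js(jx,jy,z,yaw=1.485,jig=(582.2,-273.2,-.086)):
    s=status.sense(); q=Rn.from_euler('z',jig[2])
    print('jig xy',q.inv().apply(np.r_[s['eef_pos'][:2]-jig[:2],0])[:2].round(2),'F jig',q.inv().apply(s['contact_force']).round(1),'M',q.inv().apply(s['wrist_torque']).round(2),'open',round(s['opening'],3))
    g=np.array(jig[:2])+q.apply([jx,jy,0])[:2]; rel(s,[g[0],g[1],z],yaw)
E
python3 -c "
from j import *
js(-46,31,67.6)"
```

```text
jig xy [-43.26  29.64] F jig [-0.8 -0.3 -2. ] M [0.05 0.03 0.02] open 0.478
at [ 541.6 -240.    78.9] [3.137e+00 2.000e-03 1.487e+00] t 12.03 -> [0.0014, -0.0028, 0.0113] [0.005, 0.002, 0.002]
```

Call:
send_rows:
  plan:
    - [[0.001,-0.002,0.005],[0.005,0.002,-0.002],-0.5]
    - [[0.001,-0.002,0.009],[0.005,0.002,-0.002],-0.5]
    - [[0.001,-0.002,0.0115],[0.005,0.002,-0.002],-0.5]
    - [[0.001,-0.002,0.0125],[0.005,0.002,-0.002],-0.5]
    - [[0.001,-0.002,0.0125],[0.005,0.002,-0.002],-0.5]

```text
clock: 12.45
eef_pos: [539.6, -238.3, 67.6]
tcp_rot: [-3.141, -0.0, 1.489]
contact_force: [-5.1, 5.3, 14.8]
opening: 0.48
```

```bash
python3 -c "
from j import *
js(-46,24,67)"
```

```text
jig xy [-45.44  31.16] F jig [-5.5  4.8 14.8] M [0.68 0.93 0.01] open 0.48
at [ 539.6 -238.3   67.6] [-3.141 -0.     1.489] t 12.45 -> [-0.0072, -0.0006, 0.0006] [-0.001, -0.0, 0.004]
```

Call:
send_rows:
  plan:
    - [[-0.002,0,0.0005],[0,0,0.004],-0.5]
    - [[-0.004,0,0.0005],[0,0,0.004],-0.5]
    - [[-0.006,0,0.0005],[0,0,0.004],-0.5]
    - [[-0.008,0,0.0005],[0,0,0.004],-0.5]
    - [[-0.0095,0,0.0005],[0,0,0.004],-0.5]

```text
clock: 12.87
eef_pos: [539.4, -246.6, 67.7]
tcp_rot: [-3.141, -0.003, 1.484]
contact_force: [3.4, 18.7, 12.0]
opening: 0.48
```

```bash
python3 -c "
from j import *
js(-46,21,67)"
```

```text
jig xy [-44.91  22.82] F jig [ 1.7 18.9 12. ] M [ 3.3  -0.19  0.45] open 0.48
at [ 539.4 -246.6   67.7] [-3.141e+00 -3.000e-03  1.484e+00] t 12.87 -> [-0.0018, -0.0011, 0.0007] [-0.0, -0.003, -0.001]
```

Call:
send_rows:
  plan:
    - [[-0.0012,0.003,0.0005],[0,0,0],-0.5]
    - [[-0.0012,0.006,0.0005],[0,0,0],-0.5]
    - [[-0.0012,0.008,0.0005],[0,0,0],-0.5]
    - [[-0.0012,0.01,0.0005],[0,0,0],-0.5]
    - [[-0.0012,0.01,0.0005],[0,0,0],-0.5]

```text
clock: 13.28
eef_pos: [547.6, -247.2, 67.8]
tcp_rot: [-3.137, -0.005, 1.484]
contact_force: [-9.0, 9.6, 18.3]
opening: 0.482
```

```bash
python3 -c "
from j import *
js(-33,21,67)"
```

```text
jig xy [-36.75  22.9 ] F jig [-9.8  8.8 18.3] M [1.4  1.52 0.02] open 0.482
at [ 547.6 -247.2   67.8] [-3.137 -0.005  1.484] t 13.28 -> [-0.0019, 0.0037, 0.0007] [-0.005, -0.005, -0.001]
```

Call:
send_rows:
  plan:
    - [[-0.0012,0.002,0],[-0.004,-0.004,0],-0.5]
    - [[-0.0014,0.004,0],[-0.004,-0.004,0],-0.5]
    - [[-0.0016,0.005,0],[-0.004,-0.004,0],-0.5]
    - [[-0.0018,0.006,0],[-0.004,-0.004,0],-0.5]
    - [[-0.002,0.006,0],[-0.004,-0.004,0],-0.5]

```text
clock: 13.7
eef_pos: [550.4, -247.5, 67.8]
tcp_rot: [-3.134, -0.005, 1.484]
contact_force: [-10.9, 12.9, 18.9]
opening: 0.482
```

```bash
python3 -c "
from j import *
js(-33,21,67)"
```

```text
jig xy [-33.87  22.89] F jig [-12.   12.   18.9] M [2.06 1.95 0.1 ] open 0.482
at [ 550.4 -247.5   67.8] [-3.134 -0.005  1.484] t 13.7 -> [-0.0019, 0.0009, 0.0008] [-0.008, -0.005, -0.001]
```

Call:
send_rows:
  plan:
    - [[-0.0015,0.002,-0.001],[-0.007,-0.004,0],-0.5]
    - [[-0.0015,0.003,-0.001],[-0.007,-0.004,0],-0.5]
    - [[-0.0015,0.004,-0.001],[-0.007,-0.004,0],-0.5]
    - [[-0.0015,0.005,-0.0005],[-0.007,-0.004,0],-0.5]
    - [[-0.0015,0.005,-0.0005],[-0.007,-0.004,0],-0.5]

```text
clock: 14.12
eef_pos: [550.6, -247.4, 67.9]
tcp_rot: [-3.131, -0.004, 1.484]
contact_force: [-18.4, 9.0, 19.5]
opening: 0.484
```

```bash
python3 -c "
from j import *
js(-33,21,67)"
```

```text
jig xy [-33.69  22.95] F jig [-19.1   7.4  19.5] M [1.18 2.8  0.29] open 0.484
at [ 550.6 -247.4   67.9] [-3.131 -0.004  1.484] t 14.12 -> [-0.0019, 0.0007, 0.0008] [-0.011, -0.004, -0.001]
```

Call:
send_rows:
  plan:
    - [[-0.0018,0.002,0],[-0.012,-0.004,0],-0.5]
    - [[-0.002,0.002,0],[-0.02,-0.004,0],-0.5]
    - [[-0.002,0.0022,0],[-0.025,-0.005,0],-0.5]
    - [[-0.002,0.0022,0],[-0.025,-0.005,0],-0.5]
    - [[-0.002,0.0022,0],[-0.025,-0.005,0],-0.5]

```text
clock: 14.53
eef_pos: [550.1, -247.4, 67.7]
tcp_rot: [3.133, -0.003, 1.484]
contact_force: [-6.8, 11.5, 14.3]
opening: 0.479
```

```bash
python3 - <<'E'
from j import *
from look import *
js(-33,21,67)
yj=-.086
d=Rn.from_euler('z',yj).apply([-35,22,0])+[582.2,-273.2,0]
b=blanks(dict(a=((d[0],d[1],yj),18)),'w6')
print(Rn.from_euler('z',-yj).apply(np.r_[b['a'][:2]-[582.2,-273.2],0]))
f=viewer.grab_frame('scene'); cv2.imwrite('pics/s6.png',cv2.resize(f[190:290,150:280,::-1],None,fx=6,fy=6,interpolation=cv2.INTER_CUBIC))
js(-33,21,67)
E
```

```text
jig xy [-34.16  22.93] F jig [-7.8 10.9 14.3] M [1.92 2.02 0.22] open 0.479
at [ 550.1 -247.4   67.7] [ 3.133e+00 -3.000e-03  1.484e+00] t 14.53 -> [-0.0019, 0.0012, 0.0007] [0.008, -0.003, -0.001]
qvel 0.003
a [ 5.49327e+02 -2.47656e+02 -8.60000e-02] res 0.068 p 0.67
[-34.94585108  22.62568488   0.        ]
jig xy [-34.14  22.95] F jig [-8.3 12.5 13.6] M [1.98 2.03 0.19] open 0.479
at [ 550.2 -247.4   67.7] [ 3.134e+00 -3.000e-03  1.484e+00] t 14.68 -> [-0.0019, 0.0011, 0.0007] [0.008, -0.003, -0.001]
```

View pics/w6.png

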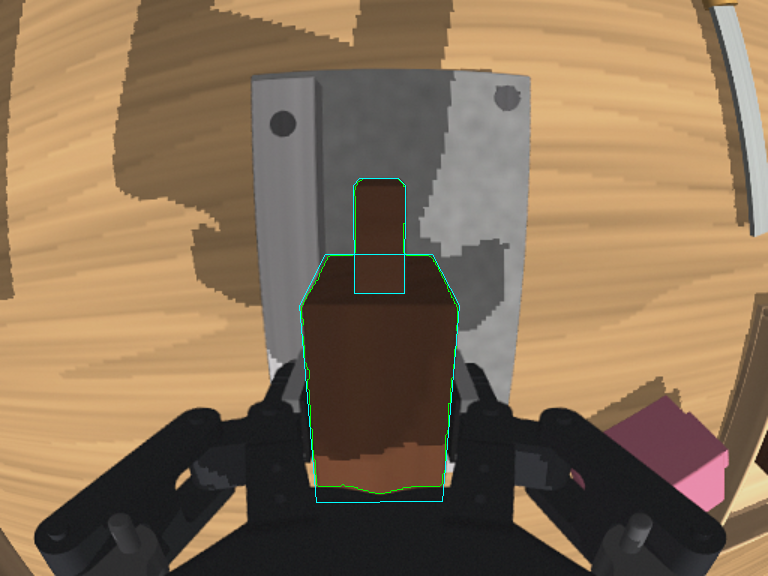

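View pics/s6.png

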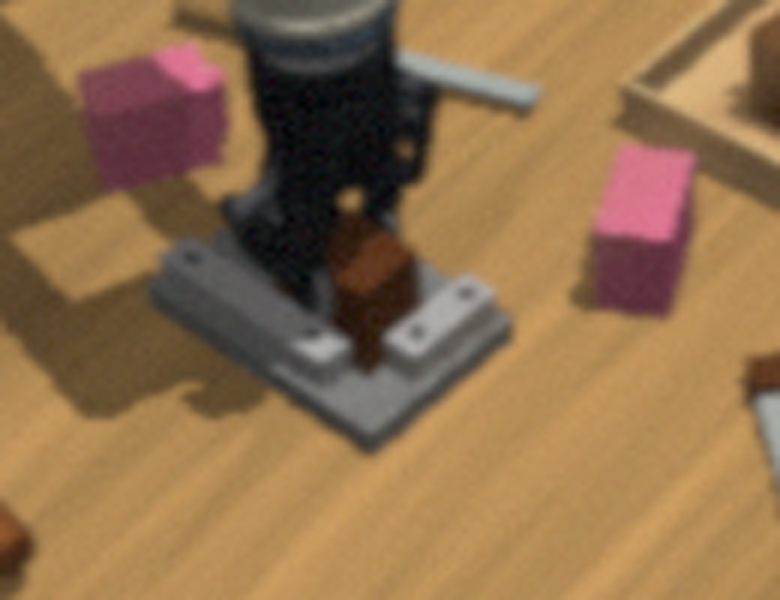

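Call:
send_rows:
  plan:
    - [[0,0,0],[0.004,-0.003,0],-0.5]
    - [[0,0,0],[0.006,-0.003,0],0.25]
    - [[0,0,0],[0.008,-0.003,0],0.25]
    - [[0,0,0],[0.008,-0.003,0],0.25]
    - [[0,0,0],[0.008,-0.003,0],0.25]

```text
clock: 15.1
eef_pos: [550.3, -247.7, 67.6]
tcp_rot: [3.141, 0.0, 1.484]
contact_force: [0.5, 0.2, -0.0]
opening: 0.625
```

```bash
python3 - <<'E'
from j import *
from look import *
js(-34.2,22.9,68)
d=Rn.from_euler('z',-.086).apply([-35,22,0])+[582.2,-273.2,0]
b=blanks(dict(a=((d[0],d[1],-.086),18)),'w7')
print(Rn.from_euler('z',.086).apply(np.r_[b['a'][:2]-[582.2,-273.2],0]))
E
```

```text
jig xy [-33.92  22.65] F jig [ 0.4  0.3 -0. ] M [ 0.08 -0.01  0.02] open 0.625
at [ 550.3 -247.7   67.6] [3.141 0.    1.484] t 15.1 -> [0.0002, -0.0003, -0.0004] [0.0, 0.0, -0.001]
qvel 0.002
a [ 5.48651e+02 -2.46934e+02 -8.60000e-02] res 0.057 p 0.65
[-35.6810533   23.28721848   0.        ]
```

View pics/w7.png

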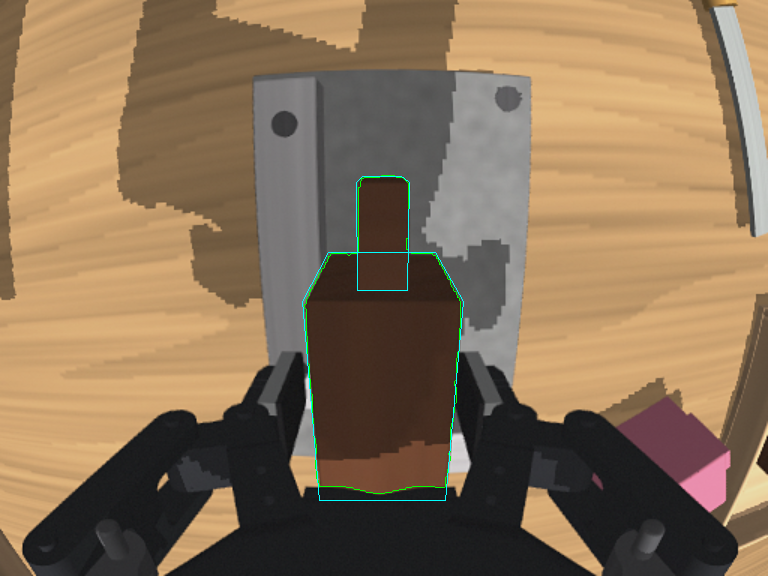

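Call:
send_rows:
  plan:
    - [[0,0,0],[0,0,0],0]
    - [[0,0,0],[0,0,0],-0.5]
    - [[0,0,0],[0,0,0],-0.5]
    - [[0,0,0],[0,0,0],-0.5]
    - [[0,0,0],[0,0,0],-0.5]
  squeeze: 80

```text
clock: 15.62
eef_pos: [550.3, -247.4, 67.8]
tcp_rot: [3.141, -0.0, 1.484]
contact_force: [0.3, 4.4, 4.8]
opening: 0.478
```

```bash
python3 -c "
from j import *
js(-34.2,22.9,68)"
```

```text
jig xy [-33.99  23.  ] F jig [-0.1  4.4  4.8] M [ 0.64  0.07 -0.02] open 0.478
at [ 550.3 -247.4   67.8] [ 3.141 -0.     1.484] t 15.62 -> [-0.0001, -0.0002, -0.0002] [0.0, -0.0, -0.001]
```

Now push on both stops with a small tilt feed-forward.

Call:
send_rows:
  plan:
    - [[-0.001,0.0015,0],[-0.002,-0.001,0],-0.5]
    - [[-0.002,0.003,0],[-0.004,-0.002,0],-0.5]
    - [[-0.003,0.004,0],[-0.006,-0.003,0],-0.5]
    - [[-0.0035,0.005,0],[-0.008,-0.003,0],-0.5]
    - [[-0.0035,0.005,0],[-0.008,-0.003,0],-0.5]

```text
clock: 16.03
eef_pos: [550.6, -247.6, 67.8]
tcp_rot: [-3.14, -0.003, 1.483]
contact_force: [-16.0, 20.0, 25.3]
opening: 0.484
```

```bash
python3 -c "
from j import *
js(-34.2,22.9,68)"
```

```text
jig xy [-33.67  22.8 ] F jig [-17.7  18.5  25.3] M [ 2.95  2.72 -0.03] open 0.484
at [ 550.6 -247.6   67.8] [-3.140e+00 -3.000e-03  1.483e+00] t 16.03 -> [0.0001, -0.0005, -0.0002] [-0.002, -0.003, -0.002]
```

Call:
send_rows:
  plan:
    - [[-0.003,0.005,-0.0005],[-0.007,-0.003,-0.001],-0.5]
    - [[-0.003,0.006,-0.001],[-0.01,-0.003,-0.001],-0.5]
    - [[-0.003,0.006,-0.0015],[-0.01,-0.003,-0.001],-0.5]
    - [[-0.003,0.006,-0.0015],[-0.01,-0.003,-0.001],-0.5]
    - [[-0.003,0.006,-0.0015],[-0.01,-0.003,-0.001],-0.5]

```text
clock: 16.45
eef_pos: [551.2, -247.7, 67.9]
tcp_rot: [-3.138, -0.006, 1.484]
contact_force: [-14.2, 14.9, 13.6]
opening: 0.479
```

```bash
python3 - <<'E'
from j import *
from look import *
js(-34.2,22.9,68)
d=Rn.from_euler('z',-.086).apply([-35,22,0])+[582.2,-273.2,0]
b=blanks(dict(a=((d[0],d[1],-.086),18)),'w8')
print(Rn.from_euler('z',.086).apply(np.r_[b['a'][:2]-[582.2,-273.2],0]))
js(-34.2,22.9,68)
E
```

```text
jig xy [-33.1   22.71] F jig [-15.4  13.6  13.6] M [2.28 2.56 0.02] open 0.479
at [ 551.2 -247.7   67.9] [-3.138 -0.006  1.484] t 16.45 -> [0.0002, -0.0011, -0.0001] [-0.003, -0.006, -0.001]
qvel 0.002
a [ 5.49445e+02 -2.47877e+02 -8.40000e-02] res 0.071 p 0.84
[-34.80865706  22.41609635   0.        ]
jig xy [-33.07  22.71] F jig [-14.9  14.5  13.6] M [2.34 2.53 0.02] open 0.475
at [ 551.2 -247.7   67.9] [-3.138 -0.006  1.484] t 16.55 -> [0.0002, -0.0011, -0.0001] [-0.003, -0.006, -0.001]
```

Call:
send_rows:
  plan:
    - [[-0.003,0.005,0],[-0.01,0.002,0],-0.5]
    - [[-0.0035,0.006,-0.0005],[-0.014,0.003,0],-0.5]
    - [[-0.004,0.007,-0.001],[-0.014,0.004,0],-0.5]
    - [[-0.004,0.007,-0.001],[-0.014,0.004,0],-0.5]
    - [[-0.004,0.007,-0.001],[-0.014,0.004,0],-0.5]

```text
clock: 16.97
eef_pos: [551.2, -248.1, 68.0]
tcp_rot: [-3.138, -0.016, 1.484]
contact_force: [-22.1, 19.5, 24.7]
opening: 0.479
```

```bash
python3 - <<'E'
from j import *
from look import *
js(-34.2,22.9,68)
d=Rn.from_euler('z',-.086).apply([-35,22,0])+[582.2,-273.2,0]
b=blanks(dict(a=((d[0],d[1],-.086),18)),'w9')
print(Rn.from_euler('z',.086).apply(np.r_[b['a'][:2]-[582.2,-273.2],0]))
f=viewer.grab_frame('scene'); cv2.imwrite('pics/s9.png',cv2.resize(f[190:290,150:280,::-1],None,fx=6,fy=6,interpolation=cv2.INTER_CUBIC))
f=viewer.grab_frame('top'); cv2.imwrite('pics/t9.png',cv2.resize(f[:,:,::-1],None,fx=1.55,fy=1.55))
js(-34.2,22.9,68)
E
```

```text
jig xy [-33.01  22.31] F jig [-23.7  17.6  24.7] M [2.52 3.71 0.1 ] open 0.479
at [ 551.2 -248.1   68. ] [-3.138 -0.016  1.484] t 16.97 -> [0.0006, -0.0012, 0.0] [-0.004, -0.016, -0.001]
qvel 0.002
a [ 5.49323e+02 -2.48314e+02 -8.60000e-02] res 0.055 p 0.59
[-34.89322239  21.97011111   0.        ]
jig xy [-32.99  22.35] F jig [-22.8  17.2  25.4] M [2.55 3.67 0.03] open 0.483
at [ 551.2 -248.1   68. ] [-3.138 -0.016  1.484] t 17.17 -> [0.0006, -0.0012, 0.0] [-0.004, -0.016, -0.001]
```

View pics/w9.png

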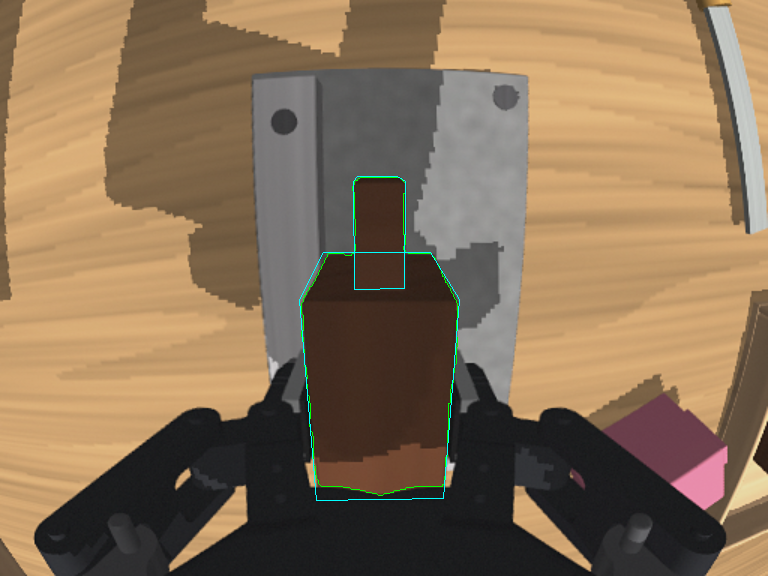

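View pics/s9.png

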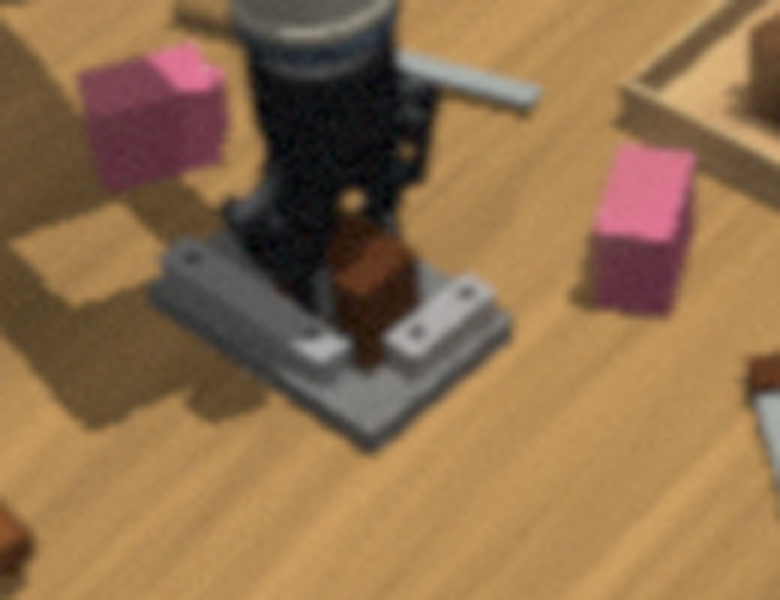

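View pics/t9.png

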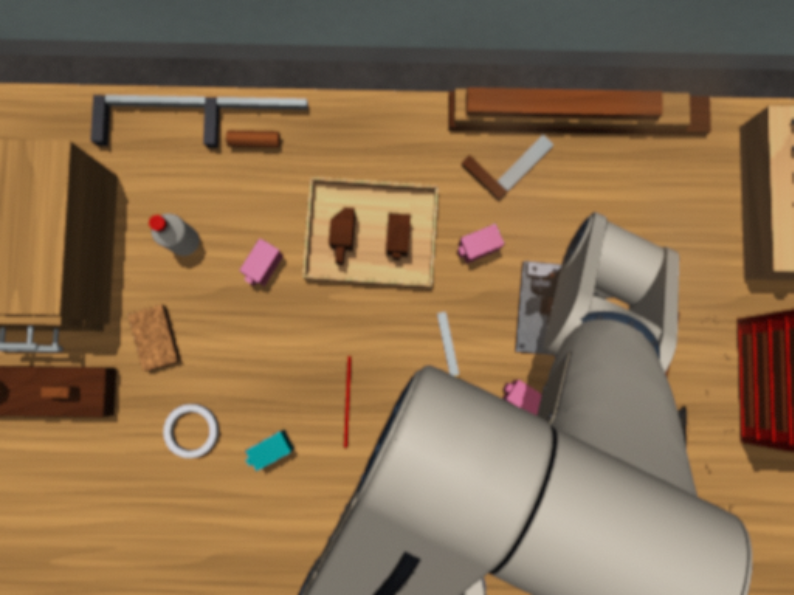

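Call:
send_rows:
  plan:
    - [[-0.003,0.005,-0.0005],[-0.01,-0.01,0],-0.5]
    - [[-0.0035,0.006,-0.0005],[-0.014,-0.018,0],-0.5]
    - [[-0.0035,0.006,-0.001],[-0.016,-0.022,0],-0.5]
    - [[-0.0035,0.006,-0.001],[-0.016,-0.022,0],-0.5]
    - [[-0.0035,0.006,-0.001],[-0.016,-0.022,0],-0.5]

```text
clock: 17.58
eef_pos: [551.1, -247.6, 67.8]
tcp_rot: [-3.141, -0.001, 1.484]
contact_force: [-16.3, 20.2, 19.8]
opening: 0.48
```

```bash
python3 -c "
from j import *
js(-34.2,22.9,68)"
```

```text
jig xy [-33.16  22.8 ] F jig [-18.   18.7  19.8] M [3.34 2.99 0.24] open 0.48
at [ 551.1 -247.6   67.8] [-3.141e+00 -1.000e-03  1.484e+00] t 17.58 -> [0.0001, -0.001, -0.0002] [-0.001, -0.001, -0.001]
```

Call:
send_rows:
  plan:
    - [[-0.0042,0.007,-0.001],[-0.015,-0.008,0],-0.5]
    - [[-0.0045,0.008,-0.0015],[-0.016,-0.009,0],-0.5]
    - [[-0.0045,0.0085,-0.002],[-0.017,-0.009,0],-0.5]
    - [[-0.0045,0.0085,-0.002],[-0.017,-0.009,0],-0.5]
    - [[-0.0045,0.0085,-0.002],[-0.017,-0.009,0],-0.5]

```text
clock: 18.0
eef_pos: [551.2, -247.6, 67.8]
tcp_rot: [-3.14, -0.0, 1.484]
contact_force: [-22.3, 21.9, 20.3]
opening: 0.477
```

```bash
python3 - <<'E'
from j import *
from look import *
js(-34.2,22.9,68)
d=Rn.from_euler('z',-.086).apply([-35,22,0])+[582.2,-273.2,0]
b=blanks(dict(a=((d[0],d[1],-.086),18)),'w10')
print(Rn.from_euler('z',.086).apply(np.r_[b['a'][:2]-[582.2,-273.2],0]))
js(-34.2,22.9,68)
E
```

```text
jig xy [-33.09  22.82] F jig [-24.1  19.9  20.3] M [3.55 3.88 0.29] open 0.477
at [ 551.2 -247.6   67.8] [-3.14  -0.     1.484] t 18.0 -> [0.0001, -0.0011, -0.0002] [-0.002, -0.0, -0.001]
qvel 0.002
a [ 5.49489e+02 -2.47733e+02 -8.30000e-02] res 0.056 p 0.86
[-34.77777146  22.56301263   0.        ]
jig xy [-33.08  22.84] F jig [-23.4  20.2  20.9] M [3.59 3.95 0.29] open 0.479
at [ 551.2 -247.6   67.8] [-3.14  -0.     1.484] t 18.1 -> [0.0001, -0.0011, -0.0002] [-0.002, -0.0, -0.001]
```

```bash
python3 -c "
from rig import job
print(job.sign_off())"
```

```text
the job is handed in; nothing more can be done
None
```

I put both faulty blanks upright in the scrap tray: short-tenon blank_b first, then split-corner blank_c. I then pushed the sound blank_a home in the jig corner and handed in at about 18 s, still gripping and pressing it.

**Pressing:** at the end the tool was vertical, with about 24 N towards the end stop, 20 N towards the long fence and 20 N down on the base. A harder push raised the force without moving the blank. The downward force and friction take some of the sideways push, so the net force on the stops is lower than those figures.

**Position:** the wrist-camera fit puts the blank at jig (-34.8, 22.6), against the nominal (-35, 21).
- **Jig fits:** the 1.6 mm difference in y is within the spread of my jig fits. The top and wrist cameras disagree by about 3.6 mm on the jig's y.
- **Contact with the fence:** I took this from the force reading and the picture.
- **End stop:** the end-stop contact was not clearly visible. I judged it from the force and the stall.

**Along the way:**
- After the first push the tool had leaned slightly, so I let go, let the blank settle flat and gripped it again.
- A wrong-sign correction later tipped the tool by about 0.9 degrees; I corrected that before handing in.

**Other things:** the last top view shows both faulty blanks in the tray. The things I could see looked undisturbed. The arm hid the mallet and parts of the chisel and one pink look-alike from that view.

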